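Pack the bronze flask-press kit

TASK

Pack the bronze flask-press kit into the blue tray: set the bronze plate centred on the black pad, and after that drop the bronze ring nut over the plate's stud so it lies flat on the plate. Lay the long bronze column centred in the white V-cradle and the short bronze column centred in the green V-cradle, each cradled in both notches, at any point in the job. Leave the dark steel column and the dark steel nut where they lie, and leave everything in the tray released and still.

Things in the scene. Friction and masses are not known exactly. Their poses are not given: they have to be found in the camera images.
- tray: Blue open plastic tray, fixed to the bench, 140 mm (x) by 290 mm (y), walls 5 mm thick and 22 mm high, floor 5 mm thick. Origin at the centre of its underside on the bench, z up. Pad and both cradles sit on its floor in a row along its y, 92 mm apart, their x axes parallel to the tray's x; which stands where changes.
- pad: Black rubber pad, 80 x 80 mm, 4 mm thick, fixed to the tray floor: place of the bronze plate. Origin at the centre of its underside (5 mm above the bench); its top is 4 mm above the origin.
- cradle_long: White V-cradle fixed on the tray floor, place of the long bronze column: two 9 mm thick V-notched uprights at x = -36 and +36 mm on a 46 mm wide, 5 mm high base, 63 mm finger gap between. Origin: centre of underside, 5 mm above the bench; x along the lying column, z up. 90-degree V, 34 mm wide on top; bottom 12, top edges 29 mm above origin; a seated column's axis is at y = 0, z = 24.7 mm.
- cradle_short: Green V-cradle fixed on the tray floor, place of the short bronze column: two 9 mm thick V-notched uprights at x = -26 and +26 mm on a 46 mm wide, 5 mm high base, 43 mm finger gap between. Origin: centre of underside, 5 mm above the bench; x along the lying column, z up. 90-degree V, 34 mm wide on top; bottom 12, top edges 29 mm above origin; a seated column's axis is at y = 0, z = 24.7 mm.
- plate: Square bronze press plate, 66 x 66 mm, 8 mm thick, with an upright stud 12 mm in diameter rising 28 mm from the middle of its top (stud top 36 mm above the origin); about 320 g. Pinch it by the stud. Origin at the centre of its underside, z up along the stud; starts flat on the bench.
- nut_bronze: Bronze hand nut, a smooth flat ring 50 mm outside, 28 mm hole, 18 mm high, about 180 g, lying flat on the bench. Origin at the centre of its underside, z up. Belongs over the plate's stud (8 mm clearance all round).
- nut_steel: Dark steel hand nut, a smooth flat ring 50 mm outside, 28 mm hole, 18 mm high, about 180 g, lying flat on the bench. Origin at the centre of its underside, z up. Look-alike of the bronze one: not part of the kit, stays where it is.
- column_long: Plain round column lying on the bench, free to roll, 100 mm long, 18 mm diameter, about 210 g. Origin at its middle on its axis (9 mm above the bench); x runs along the column's length, y and z turn as it rolls. Bronze, belongs in the white cradle.
- column_short: Plain round column lying on the bench, free to roll, 66 mm long, 18 mm diameter, about 140 g. Origin at its middle on its axis (9 mm above the bench); x runs along the column's length, y and z turn as it rolls. Bronze, belongs in the green cradle.
- column_steel: Plain round column lying on the bench, free to roll, 100 mm long, 18 mm diameter, about 200 g. Origin at its middle on its axis (9 mm above the bench); x runs along the column's length, y and z turn as it rolls. Dark steel look-alike of the long bronze one: not part of the kit, stays where it is.
Things that resemble listed ones, but are neither listed nor needed, are in the scene too. What is shaped like the plate but yellow is not meant. Leave any pink look-alike of the nut_bronze alone.

How it is judged:
On the way, in this order (a step that is already met when the one before it is completed fails the run):
1. the bronze plate is set down on the pad and let go (horizontal distance between plate and pad below 0.012 m and z of plate in the frame of pad between 0.001 and 0.007 m and angle between plate's own z axis and vertical below 0.1 rad and contact force between plate and the fingers below 0.2 N), for 0.2 s.
2. the bronze nut lies flat round the stud of the plate on the pad (horizontal distance between plate and pad below 0.012 m and z of plate in the frame of pad between 0.001 and 0.007 m and angle between plate's own z axis and vertical below 0.1 rad and horizontal distance between nut_bronze and plate below 0.011 m and z of nut_bronze in the frame of plate between 0.005 and 0.011 m), for 0.2 s.
At the end, for the whole second after the job is handed in: Bronze plate flat on the pad within 12 mm of centre, bronze nut flat on it round the stud; long column in both notches of the white cradle, short one in the green, each centred to 10 mm along its length; all four still; steel column and nut within 20 mm of their starts (all of step 2 and x of column_long in the frame of cradle_long between -0.01 and 0.01 m and y of column_long in the frame of cradle_long between -0.005 and 0.005 m and z of column_long in the frame of cradle_long between 0.021 and 0.0285 m and angle between the x axis of column_long and the x axis of cradle_long, either way round below 0.1 rad and x of column_short in the frame of cradle_short between -0.01 and 0.01 m and y of column_short in the frame of cradle_short between -0.005 and 0.005 m and z of column_short in the frame of cradle_short between 0.021 and 0.0285 m and angle between the x axis of column_short and the x axis of cradle_short, either way round below 0.1 rad and linear speed of each of plate, nut_bronze, column_long, column_short below 0.02 m/s and distance of each of column_steel, nut_steel from where it was at the start of the episode below 0.02 m); the robot touches nothing.
It fails at once if the steel column or the steel nut is moved more than 20 mm (distance of any of column_steel, nut_steel from where it was at the start of the episode above 0.02 m).
It also fails if it takes over 112 s, if anything falls off the work surface, if the arm or the gripper's body presses on something with over 40 N, if the wrist force passes 120 N, or if a joint passes its speed limit or range.

ROBOT

A 6-joint arm with a two-finger parallel gripper is mounted at the origin on the work surface. World frame = base frame: x ahead of the robot, y to its left, z up, the work surface at z = 0. Lengths are in m, angles in rad, forces in N, time in s.
With the tool pointing down it reaches from about 0.25 to 0.775 m from the base axis. Payload 8.9 kg.
Tool frame: the origin (TCP) lies midway between the tips of the shut fingers; the grasp point (between the pads) lies 19 mm behind it; z points along the fingers, y is the line along which they close (so a half turn about z gives the same grasp; the last joint's range is limited). The gripper opens to 85 mm and grips with 20 to 120 N. Pads are 22 mm wide; open, the fingers measure 114 mm over their backs; the gripper's body (76 mm by 85 mm) begins 54 mm behind the grasp point. The pads swing forward as they close: fully open they stand 13 mm farther back than shut.
Start: joints at [-1.255, 0.291, -0.153, 1.127, 0, 1.431], TCP at [0.231, -0.472, 0.231] pointing down, gripper open.
Joint ranges: [-2.52, 2.52], [-0.91, 1.74], [-1.3, 1.37], [-1.96, 2.02], [-1.52, 1.47], [-3.14, 3.14]. Speed limits (rad/s): [2.22, 2.22, 2.79, 3.14, 3.14, 3.14].

INTERFACE

Orientations are given as a unit quaternion [w, x, y, z].
In Python, from plant import ctrl gives the robot as it stands.
- The arm moves only by the tool apply_moves, never from a script. Its argument "rows" is a list of rows, each a list of 2 entries, a list of its own where there are three numbers: the shift along the tool's x, y, z in mm, then the turn, a rotation vector about the tool's x, y, z in degrees. A call has 1 to 10 rows; each row shifts and turns the commanded pose from where the row before left it, along the tool's axes as they then stand; what a row does not reach is not made up. A row lasts 1/12 s, in which the tool goes at most 41.7 mm and 7.16 degrees, less where a joint would pass 70% of its speed; a pose out of reach is approached as far as the arm can. A call is refused whole if a number of a shift passes 41.7 or a number of a turn 7.16, either way. A call with a gripper value outside its range is refused whole. "fingers" is the opening, from -1 (shut) to 1 (fully open), set as the call begins (left out, the last holds). The fingers move at their own pace and stop on an object; "force" is the grip in N (left out, the last holds). Time passes only in rows, so rows that do not move let the fingers close. It gives the time, the measured TCP pose, the force, the opening and the grip force at its end, in the units of the state.
- ctrl.observe(): the state, without advancing time (a new reading comes with each control period).
- ctrl.snapshot(name): name is "scene" or "side" or "wrist"; returns the picture (384x512x3 uint8, blue, green, red); there is no depth.
- ctrl.calibration(name): a dict with "mtx" (3x3 intrinsics, pixels), "k1" (the pictures are not rectified: a ray, as slopes to the right and down, at radius r is drawn at 1 + k1 r^2 times it, then the intrinsics apply), "pose" (4x4, takes a point from camera to world coordinates); the wrist camera has in their place "tool_from_camera" (4x4, takes a point from camera to tool coordinates, whose origin is the TCP and whose axes are the flange's). Camera axes: x right, y down, z forward; pixel columns grow to the right and rows downward; lengths in m; the calibration is good to about 2 mm. A picture is of the moment at which its call begins: read the wrist's pose just before it. calibration takes no time and is no camera call.
- ctrl.close_job(): hands the job in; it is judged then, once.
Trained networks look in the newest picture that a camera, given by its name, has taken for a name from the list of things; names that differ only in an ending like _2 or _b are one class to them, and where a whole thing is asked for, a point or a joint stands for the part that bears it (a point fixed in the world has none). Each returns a list of dicts, best first, with "conf" (0 to 1); they miss things now and then, are a little off and sometimes report something else, mostly with a low value. They report only what shows in the picture. A call takes as long as a camera call. They do not tell look-alikes from the thing itself.
- ctrl.masks_of(camera, label): "region" (384x512 bool, what is visible of it) and "rect" ([centre column, centre row, width, height] in pixels, round what is visible of it).
- ctrl.spot_point(camera, label): "location" ([column, row] in pixels: a listed point, or the origin of a listed thing).
The state is a dict: "time": time; "joint_pos": joint angles; "dq": joint speeds; "joint_torque": joint torques, N m; "eef_pos": TCP position; "orientation": TCP orientation; "force": force on the tool from outside, world axes, zero at the start; "wrist_torque": the same for the moment, N m; "gripper_width": opening from 0.0 (shut) to 1.0 (fully open); "finger_force": force on a finger pad.
Only numpy, scipy, OpenCV 4.12 (cv2) and the standard library are available. Lean on these libraries where they do the work, as an engineer would, in place of code of your own. Each camera call takes 0.05 s, during which the arm holds its last target. There are 200 camera calls.

## Working session

There is one attempt and no reset: what is moved stays moved. The work goes in short steps, Python scripts to look and compute and a tool call to move; the robot and the scene stay as the last step left them, time stands still between calls to the robot, and variables do not carry over. Pictures are saved under pics/ and viewed, at most 14 in all, crops included, and the job is handed in when it is done.

Besides the shell and the picture viewer there is one more tool, called after ">>>" as name(argument=value, ...) on one line, values as JSON. apply_moves: Moves the arm, as the interface text tells. Its arguments: {"type":"object","properties":{"rows":{"type":"array","items":{"type":"array"}},"fingers":{"type":"number"},"force":{"type":"number"}},"required":["rows"]}

```bash
ls; mkdir -p pics; python3 - <<'E'
from plant import ctrl
import cv2,numpy as np
for n in("scene","side","wrist"):
    cv2.imwrite(f"pics/{n}0.png",ctrl.snapshot(n)); c=ctrl.calibration(n); print(n,{k:np.round(v,3).tolist() for k,v in c.items()})
print(ctrl.observe())
E
```

```text
pics
scene {'mtx': [[491.981, 0.0, 249.166], [0.0, 491.981, 199.917], [0.0, 0.0, 1.0]], 'k1': 0.062, 'pose': [[-0.147, 0.804, -0.576, 1.113], [0.989, 0.127, -0.075, 0.087], [0.013, -0.581, -0.814, 0.911], [0.0, 0.0, 0.0, 1.0]]}
side {'mtx': [[453.252, 0.0, 258.152], [0.0, 453.252, 189.846], [0.0, 0.0, 1.0]], 'k1': -0.15, 'pose': [[-0.887, -0.343, 0.31, 0.153], [-0.461, 0.682, -0.567, 0.607], [-0.017, -0.646, -0.763, 0.838], [0.0, 0.0, 0.0, 1.0]]}
wrist {'mtx': [[312.063, 0.0, 253.691], [0.0, 312.063, 190.067], [0.0, 0.0, 1.0]], 'k1': -0.052, 'tool_from_camera': [[0.001, -0.956, -0.293, 0.074], [1.0, 0.001, -0.001, 0.0], [0.001, -0.293, 0.956, -0.142], [0.0, 0.0, 0.0, 1.0]]}
{'time': 0.15, 'joint_pos': array([-1.25530497e+00,  2.91168622e-01, -1.53913950e-01,  1.12672539e+00,
       -3.31594829e-06,  1.43150979e+00]), 'dq': array([ 0.00198019, -0.00182872,  0.003012  , -0.00163368,  0.00026796,
        0.00068781]), 'joint_torque': array([ 6.16379075e-04, -5.37368882e+01,  3.31521535e+01,  1.14645794e-02,
       -2.80575996e-04, -1.81202232e-06]), 'eef_pos': array([ 0.2305196 , -0.47132091,  0.23086958]), 'orientation': array([-5.03708914e-04,  9.74258213e-01,  2.25434424e-01, -4.61575773e-05]), 'force': array([-0.58344247, -0.9233876 , -0.47603198]), 'wrist_torque': array([ 0.01417705, -0.03841529,  0.03438022]), 'finger_force': 0.0, 'gripper_width': 0.995432337816501}
```

View pics/scene0.png

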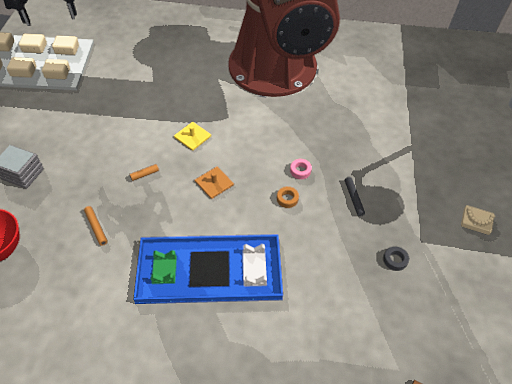

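View pics/side0.png

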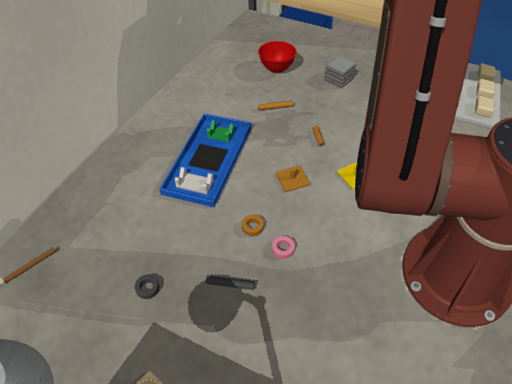

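The scene camera shows the following, as (column, row):

- **Bronze kit:** plate (214,182), nut (288,197), long column (95,225), short column (144,172).
- **Tray:** green cradle (164,268), pad (210,268), white cradle (255,265).
- **Steel look-alikes:** column (354,197), nut (396,259).

The side view agrees.

```bash
cat > h.py <<'E'
from plant import ctrl
import cv2,numpy as np
from scipy.spatial.transform import Rotation as R
def T_tool(s):
    T=np.eye(4);T[:3,:3]=R.from_quat(s["orientation"],scalar_first=True).as_matrix();T[:3,3]=s["eef_pos"];return T
def shot(n,save=None):
    s=ctrl.observe();im=ctrl.snapshot(n);c=ctrl.calibration(n)
    P=c["pose"] if "pose" in c else T_tool(s)@c["tool_from_camera"]
    if save:cv2.imwrite("pics/"+save,im)
    return im,(np.array(c["mtx"]),c["k1"],np.array(P))
def world(px,cam,z):
    K,k1,P=cam;px=np.atleast_2d(np.asarray(px,float))
    d=(px-K[:2,2])/[K[0,0],K[1,1]];r=np.linalg.norm(d,axis=1)
    ru=r.copy()
    for _ in range(20):ru=r/(1+k1*ru**2)
    d=d*(ru/np.maximum(r,1e-9))[:,None]
    v=np.c_[d,np.ones(len(d))]@P[:3,:3].T;o=P[:3,3]
    return o+v*((z-o[2])/v[:,2])[:,None]
def proj(X,cam):
    K,k1,P=cam;p=(np.atleast_2d(X)-P[:3,3])@P[:3,:3];d=p[:,:2]/p[:,2:];r2=(d**2).sum(1,keepdims=True)
    return d*(1+k1*r2)*[K[0,0],K[1,1]]+K[:2,2]
def look(n,label,z,im,cam,minc=.2):
    out=[]
    for m in ctrl.masks_of(n,label):
        if m["conf"]<minc:continue
        g=m["region"];ys,xs=np.nonzero(g);w=world(np.c_[xs,ys],cam,z)[:,:2]
        c=w.mean(0);e,V=np.linalg.eigh(np.cov(w.T));a=V[:,1]
        t=(w-c)@a;L=np.percentile(t,99.5)-np.percentile(t,.5)
        mid=c
        out.append((c,np.degrees(np.arctan2(a[1],a[0]))%180,L,im[g].mean(0)))
        print(n,label,round(m["conf"],2),"px",np.round([xs.mean(),ys.mean()]),"xy",np.round(c,4),"ang",round(out[-1][1],1),"L",round(L,3),"bgr",im[g].mean(0).round())
    return out
E
python3 - <<'E'
from h import *
Z=dict(tray=.015,pad=.009,cradle_long=.025,cradle_short=.025,plate=.008,nut_bronze=.012,column_long=.009,column_short=.009)
for n in("scene","side"):
    im,cam=shot(n)
    for l,z in Z.items():
        look(n,l,z,im,cam)
    for l,z in dict(tray=0,pad=.005,cradle_long=.005,cradle_short=.005,plate=0,nut_bronze=0).items():
        print(n,"pt",l,[(round(p["conf"],2),world(p["location"],cam,z)[0,:2].round(4)) for p in ctrl.spot_point(n,l)])
E
```

```text
scene tray 0.62 px [206. 269.] xy [ 0.6622 -0.0561] ang 100.7 L 0.289 bgr [195.  96.  48.]
scene tray 0.51 px [288. 197.] xy [0.4563 0.0881] ang 2.5 L 0.056 bgr [ 60. 116. 174.]
scene pad 0.96 px [210. 269.] xy [ 0.6575 -0.0507] ang 9.2 L 0.08 bgr [52. 48. 46.]
scene cradle_long 0.64 px [254. 266.] xy [0.6457 0.0393] ang 9.2 L 0.093 bgr [209. 212. 215.]
scene cradle_short 0.69 px [163. 268.] xy [ 0.6779 -0.1402] ang 11.0 L 0.072 bgr [ 77. 137.  53.]
scene cradle_short 0.66 px [395. 259.] xy [0.5849 0.3205] ang 133.8 L 0.053 bgr [70. 68. 67.]
scene plate 0.88 px [192. 136.] xy [ 0.303  -0.1638] ang 84.0 L 0.081 bgr [ 84. 221. 239.]
scene plate 0.7 px [207. 270.] xy [ 0.6592 -0.0555] ang 100.3 L 0.291 bgr [195.  97.  49.]
scene plate 0.69 px [215. 182.] xy [ 0.4362 -0.083 ] ang 82.8 L 0.085 bgr [ 74. 133. 195.]
scene nut_bronze 0.68 px [301. 168.] xy [0.3676 0.1101] ang 179.4 L 0.058 bgr [159. 132. 213.]
scene nut_bronze 0.54 px [287. 196.] xy [0.4533 0.0867] ang 6.3 L 0.061 bgr [ 67. 117. 169.]
scene column_long 0.88 px [ 95. 225.] xy [ 0.591  -0.3148] ang 37.9 L 0.11 bgr [ 66. 121. 1
[... 1345 characters left out ...]
xy [ 0.5915 -0.3134] ang 37.1 L 0.098 bgr [ 38. 103. 154.]
side column_long 0.42 px [220. 132.] xy [ 0.6764 -0.143 ] ang 0.4 L 0.078 bgr [ 63. 116.  33.]
side column_short 0.63 px [317. 136.] xy [ 0.4356 -0.2476] ang 126.0 L 0.073 bgr [ 40.  94. 138.]
side pt tray [(0.86, array([ 0.6601, -0.0435]))]
side pt pad [(0.97, array([ 0.6502, -0.0522]))]
side pt cradle_long [(0.66, array([0.6359, 0.0423]))]
side pt cradle_short [(0.89, array([ 0.6751, -0.1463]))]
side pt plate [(0.76, array([ 0.3056, -0.1585])), (0.74, array([ 0.6571, -0.066 ])), (0.56, array([ 0.4352, -0.0738]))]
side pt nut_bronze [(0.93, array([0.3746, 0.1085])), (0.53, array([0.4536, 0.0839])), (0.32, array([ 0.652 , -0.0364]))]
```

```bash
cat >> h.py <<'E'
def yaw_of(s):
    X=T_tool(s)[:3,0];return np.degrees(np.arctan2(X[1],X[0]))
def plan(xyz,yaw=None,vmax=38.,wmax=7.,start=None):
    """rows (tool axes) from measured pose to xyz, tool down, tool x at yaw deg (unwrapped delta via sign kept within +-180)"""
    s=ctrl.observe();T=T_tool(s);p=T[:3,3]*1000;y0=yaw_of(s);q6=np.degrees(s["joint_pos"][5])
    g=np.array(xyz,float)*1000
    Rg=T[:3,:3] if yaw is None else np.array([[np.cos(np.radians(yaw)),np.sin(np.radians(yaw)),0],[np.sin(np.radians(yaw)),-np.cos(np.radians(yaw)),0],[0,0,-1]])
    rv=R.from_matrix(T[:3,:3].T@Rg).as_rotvec(degrees=True)
    if yaw is not None and abs(rv[2])>20:
        q1=np.degrees(np.arctan2(g[1],g[0]));q6g=(q1+180-yaw+180)%360-180
        dz=-((yaw-y0+180)%360-180);cand=min([dz,dz+360,dz-360],key=lambda d:abs(q6+(q1-np.degrees(s["joint_pos"][0]))*1+d-(q1-np.degrees(s["joint_pos"][0]))*1-(q6g-(q1-np.degrees(s["joint_pos"][0])))))
        rv=np.array([0,0,cand])
    d=g-p;n=max(1,int(np.ceil(max(np.linalg.norm(d)/vmax,np.linalg.norm(rv)/wmax))))
    rt=np.round(rv/n,1);Rc=T[:3,:3].copy();pc=p.copy();rows=[]
    for i in range(n):
        want=p+d*(i+1)/n;sh=np.round(Rc.T@(want-pc),1 if n<3 else 0) if i<n-1 else np.round(Rc.T@(want-pc),1)
        pc=pc+Rc@sh;Rc=Rc@R.from_rotvec(rt,degrees=True).as_matrix()
        rows.append([sh.tolist(),rt.tolist()])
    for k in range(0,n,10):print(str(rows[k:k+10]).replace(" ",""))
    print("end",pc.round(1),"n",n,"t",s["time"])
E
python3 - <<'E'
from h import *
plan([.435,-.08,.2],190.7)
E
```

```text
[[[15.0,-11.0,1.0],[0.0,0.0,-6.9]],[[16.0,-9.0,2.0],[0.0,0.0,-6.9]],[[17.0,-7.0,1.0],[0.0,0.0,-6.9]],[[18.0,-5.0,1.0],[0.0,0.0,-6.9]],[[18.0,-3.0,2.0],[0.0,0.0,-6.9]],[[18.0,-1.0,1.0],[0.0,0.0,-6.9]],[[18.0,2.0,1.0],[0.0,0.0,-6.9]],[[18.0,4.0,1.0],[0.0,0.0,-6.9]],[[18.0,6.0,2.0],[0.0,0.0,-6.9]],[[16.0,8.0,1.0],[0.0,0.0,-6.9]]]
[[[16.0,10.0,1.0],[0.0,0.0,-6.9]],[[14.0,12.0,2.0],[0.0,0.0,-6.9]],[[13.0,13.0,1.0],[0.0,0.0,-6.9]],[[11.0,15.0,1.0],[0.0,0.0,-6.9]],[[9.0,16.0,2.0],[0.0,0.0,-6.9]],[[7.0,17.0,1.0],[0.0,0.0,-6.9]],[[5.0,17.0,1.0],[0.0,0.0,-6.9]],[[3.0,19.0,1.0],[0.0,0.0,-6.9]],[[1.0,18.0,2.0],[0.0,0.0,-6.9]],[[-1.0,18.0,1.0],[0.0,0.0,-6.9]]]
[[[-4.0,18.0,1.0],[0.0,0.0,-6.9]],[[-6.0,18.0,2.0],[0.0,0.0,-6.9]],[[-8.0,16.0,1.0],[0.0,0.0,-6.9]],[[-9.8,16.0,1.3],[0.0,0.0,-6.9]]]
end [435. -80. 200.] n 24 t 1.65
```

>>> apply_moves(rows=[[[15,-11,1],[0,0,-6.9]],[[16,-9,2],[0,0,-6.9]],[[17,-7,1],[0,0,-6.9]],[[18,-5,1],[0,0,-6.9]],[[18,-3,2],[0,0,-6.9]],[[18,-1,1],[0,0,-6.9]],[[18,2,1],[0,0,-6.9]],[[18,4,1],[0,0,-6.9]],[[18,6,2],[0,0,-6.9]],[[16,8,1],[0,0,-6.9]]])

```text
time: 2.48
eef_pos: [0.3162, -0.308, 0.2182]
orientation: [0.0, 0.673, 0.74, 0.0]
force: [0.7, -0.5, -0.7]
gripper_width: 1.0
finger_force: 0.0
```

>>> apply_moves(rows=[[[16,10,1],[0,0,-6.9]],[[14,12,2],[0,0,-6.9]],[[13,13,1],[0,0,-6.9]],[[11,15,1],[0,0,-6.9]],[[9,16,2],[0,0,-6.9]],[[7,17,1],[0,0,-6.9]],[[5,17,1],[0,0,-6.9]],[[3,19,1],[0,0,-6.9]],[[1,18,2],[0,0,-6.9]],[[-1,18,1],[0,0,-6.9]]])

```text
time: 3.32
eef_pos: [0.4007, -0.1446, 0.2053]
orientation: [0.0, 0.136, 0.991, -0.0]
force: [-0.1, -0.1, -0.3]
gripper_width: 1.001
finger_force: 0.0
```

>>> apply_moves(rows=[[[-4,18,1],[0,0,-6.9]],[[-6,18,2],[0,0,-6.9]],[[-8,16,1],[0,0,-6.9]],[[-10,16,1],[0,0,-6.9]],[[0,0,0],[0,0,0]],[[0,0,0],[0,0,0]]])

```text
time: 3.82
eef_pos: [0.4353, -0.0794, 0.2003]
orientation: [-0.0, -0.102, 0.995, -0.0]
force: [0.1, -1.0, -0.8]
gripper_width: 0.999
finger_force: 0.0
```

```bash
python3 - <<'E'
from h import *
im,cam=shot("wrist","w1.png");s=ctrl.observe();print(s["eef_pos"],yaw_of(s),s["joint_pos"])
for l,z in dict(plate=.008,pad=.009,cradle_long=.025,cradle_short=.025,nut_bronze=.012,column_short=.009).items(): look("wrist",l,z,im,cam)
E
```

```text
[ 0.43500823 -0.07995009  0.20026605] -168.42800814768407 [-3.47116634e-01  1.56747033e-01 -4.13600100e-01  1.00070480e+00
 -2.99871583e-04 -5.49085978e-01]
wrist plate 0.72 px [250. 162.] xy [ 0.4316 -0.0835] ang 84.5 L 0.084 bgr [ 50. 133. 189.]
wrist plate 0.58 px [198.  24.] xy [ 0.3061 -0.1613] ang 100.4 L 0.084 bgr [  2. 203. 227.]
wrist pad 0.71 px [242. 323.] xy [ 0.6414 -0.0516] ang 94.2 L 0.079 bgr [46. 49. 50.]
wrist cradle_long 0.88 px [314. 324.] xy [0.6129 0.0341] ang 23.6 L 0.072 bgr [180. 185. 191.]
wrist cradle_long 0.26 px [172. 328.] xy [ 0.6538 -0.1379] ang 20.2 L 0.07 bgr [ 68. 135.  35.]
wrist cradle_short 0.85 px [172. 328.] xy [ 0.6535 -0.1379] ang 18.9 L 0.07 bgr [ 70. 134.  35.]
wrist nut_bronze 0.95 px [439. 140.] xy [0.3646 0.1107] ang 90.0 L 0.058 bgr [151. 129. 194.]
wrist nut_bronze 0.62 px [394. 209.] xy [0.451  0.0881] ang 71.4 L 0.055 bgr [ 51. 118. 166.]
wrist column_short 0.67 px [100. 134.] xy [ 0.4329 -0.2483] ang 125.8 L 0.072 bgr [ 38. 103. 152.]
wrist column_short 0.49 px [250. 162.] xy [ 0.4311 -0.0835] ang 89.6 L 0.083 bgr [ 50. 133. 189.]
```

View pics/w1.png

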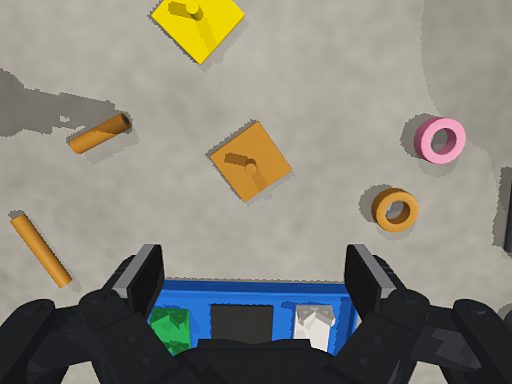

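The wrist view shows the bronze plate centred at about (250,162) with its stud top near (250,167). The nut is at (394,209), the short column at (100,134), and the long column at (41,250). Next I'll refine the plate's pose.

```bash
python3 - <<'E'
from h import *
im,cam=shot("wrist")
c=world([[257.5,121],[292.5,171],[246,202.5],[207,155]],cam,.008)[:,:2];print(c.round(4),c.mean(0),np.linalg.norm(np.roll(c,1,0)-c,axis=1))
print("stud top",world([250,167],cam,.036)[0])
m=[m for m in ctrl.masks_of("wrist","plate")][0];ct=max(cv2.findContours(m["region"].astype(np.uint8),0,1)[0],key=len)[:,0]
w=world(ct,cam,.008)[:,:2].astype(np.float32);print(cv2.minAreaRect(w))
cv2.imwrite("pics/w1c.png",cv2.resize(im[100:220,180:320],None,fx=4,fy=4,interpolation=cv2.INTER_CUBIC))
E
```

```text
[[ 0.3864 -0.086 ]
 [ 0.4316 -0.0372]
 [ 0.4779 -0.0803]
 [ 0.4328 -0.1324]] [ 0.43215463 -0.08395631] [0.0656274  0.06654932 0.06325891 0.06886851]
stud top [ 0.43030942 -0.08492146  0.036     ]
((0.29863277077674866, -0.16312381625175476), (0.06712926924228668, 0.06649475544691086), 56.76639938354492)
```

View pics/w1c.png

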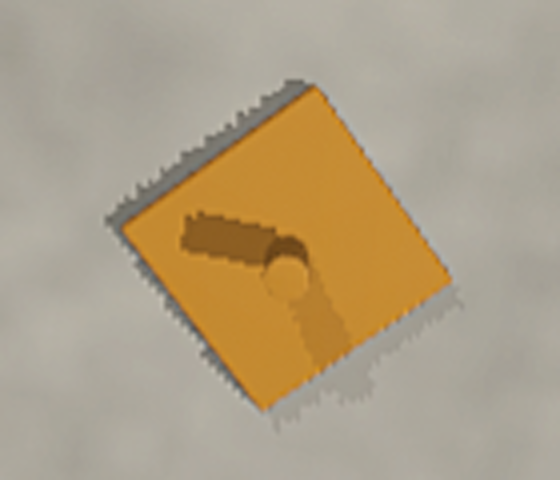

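The stud top is at about (251,170), so the plate centre is about (0.4325, -0.0838). I'll descend and pinch the stud.

```bash
python3 - <<'E'
from h import *
plan([.4325,-.0838,.012],-169.3,vmax=25)
E
```

```text
[[[0.0,-0.0,24.0],[-0.0,0.0,0.1]],[[1.0,-1.0,23.0],[-0.0,0.0,0.1]],[[0.0,-0.0,24.0],[-0.0,0.0,0.1]],[[1.0,-0.0,23.0],[-0.0,0.0,0.1]],[[0.0,-1.0,24.0],[-0.0,0.0,0.1]],[[0.0,-0.0,23.0],[-0.0,0.0,0.1]],[[1.0,-1.0,24.0],[-0.0,0.0,0.1]],[[0.2,0.1,23.4],[-0.0,0.0,0.1]]]
end [432.5 -83.8  12. ] n 8 t 4.2667
```

>>> apply_moves(rows=[[[3.2,-3,24],[0,0,0]],[[0,0,24],[0,0,0]],[[0,0,24],[0,0,0]],[[0,0,24],[0,0,0]],[[0,0,24],[0,0,0]],[[0,0,24],[0,0,0]],[[0,0,22],[0,0,0]],[[0,0,15],[0,0,0]],[[0,0,7],[0,0,0]],[[0,0,0],[0,0,0]]])

```text
time: 5.1
eef_pos: [0.4317, -0.0833, 0.0112]
orientation: [-0.001, -0.101, 0.995, 0.001]
force: [0.1, -0.2, 0.2]
gripper_width: 1.001
finger_force: 0.0
```

>>> apply_moves(rows=[[[0,0,0],[0,0,0]],[[0,0,0],[0,0,0]],[[0,0,0],[0,0,0]],[[0,0,0],[0,0,0]],[[0,0,0],[0,0,0]],[[0,0,0],[0,0,0]],[[0,0,0],[0,0,0]],[[0,0,0],[0,0,0]],[[0,0,0],[0,0,0]],[[0,0,0],[0,0,0]]], fingers=-1, force=60)

```text
time: 5.93
eef_pos: [0.4329, -0.0835, 0.0128]
orientation: [0.0, -0.102, 0.995, -0.0]
force: [-1.4, 0.7, 7.5]
gripper_width: 0.114
finger_force: 58.5
```

```bash
python3 - <<'E'
from h import *
plan([.656,-.0495,.10],-169.3,vmax=36)
E
```

```text
[[[-32.0,-2.0,-12.0],[-0.0,0.0,0.1]],[[-32.0,-1.0,-13.0],[-0.0,0.0,0.1]],[[-33.0,-2.0,-12.0],[-0.0,0.0,0.1]],[[-32.0,-1.0,-13.0],[-0.0,0.0,0.1]],[[-32.0,-2.0,-12.0],[-0.0,0.0,0.1]],[[-32.0,-1.0,-13.0],[-0.0,0.0,0.1]],[[-32.5,-1.6,-12.0],[-0.0,0.0,0.1]]]
end [656.  -49.5 100. ] n 7 t 5.9333
```

>>> apply_moves(rows=[[[0,0,-10],[0,0,0]],[[0,0,-25],[0,0,0]],[[0,0,-30],[0,0,0]],[[0,0,-23],[0,0,0]],[[0,0,0],[0,0,0]]])

```text
time: 6.35
eef_pos: [0.4349, -0.0843, 0.1039]
orientation: [0.003, -0.102, 0.995, -0.001]
force: [1.6, -0.7, -3.4]
gripper_width: 0.115
finger_force: 58.9
```

>>> apply_moves(rows=[[[-18,-1,0],[0,0,0]],[[-32,-2,0],[0,0,0]],[[-36,-2,0],[0,0,0]],[[-36,-2,0],[0,0,0.9]],[[-36,-2,0],[0,0,0]],[[-36,-2,0],[0,0,0]],[[-22,-1,0],[0,0,0]],[[-9,0,0],[0,0,0]],[[0,0,0],[0,0,0]],[[0,0,0],[0,0,0]]])

```text
time: 7.18
eef_pos: [0.6546, -0.0511, 0.0983]
orientation: [-0.001, -0.094, 0.996, 0.0]
force: [-1.4, -0.3, -3.1]
gripper_width: 0.109
finger_force: 58.9
```

```bash
python3 - <<'E'
from h import *
s=ctrl.observe();print(s["eef_pos"],yaw_of(s),s["gripper_width"])
for n in("scene","side","wrist"):
    im,cam=shot(n,n+"2.png")
    for l,z in dict(pad=.009,plate=.1,cradle_long=.025,cradle_short=.025).items(): look(n,l,z,im,cam,.5)
plan([.656,-.0495,.024],-169.3,vmax=20)
a=cv2.imread("pics/wrist2.png");b=cv2.imread("pics/scene2.png")[130:330,60:360];cv2.imwrite("pics/c2.png",cv2.resize(b,None,fx=2.6,fy=2.6))
E
```

```text
[ 0.65455491 -0.05109855  0.09829906] -169.22038587189803 0.1088604863975704
scene pad 0.71 px [211. 274.] xy [ 0.6683 -0.0465] ang 112.9 L 0.089 bgr [61. 57. 55.]
scene plate 0.68 px [207. 251.] xy [ 0.6683 -0.0483] ang 94.7 L 0.085 bgr [ 75. 136. 197.]
scene cradle_long 0.69 px [254. 266.] xy [0.6453 0.0391] ang 10.2 L 0.093 bgr [227. 228. 230.]
side pad 0.73 px [208. 157.] xy [ 0.6543 -0.0487] ang 69.7 L 0.095 bgr [37. 38. 38.]
side plate 0.74 px [205. 134.] xy [ 0.6464 -0.0383] ang 23.5 L 0.08 bgr [ 42.  99. 144.]
side plate 0.66 px [352. 175.] xy [ 0.2877 -0.0705] ang 132.1 L 0.063 bgr [  3. 174. 200.]
side cradle_long 0.7 px [194. 181.] xy [0.6344 0.0478] ang 3.3 L 0.097 bgr [165. 168. 170.]
side cradle_long 0.51 px [146. 286.] xy [0.5675 0.3321] ang 148.1 L 0.053 bgr [70. 69. 70.]
side cradle_short 0.63 px [226. 133.] xy [ 0.6487 -0.1329] ang 118.3 L 0.051 bgr [43. 90. 25.]
wrist pad 0.61 px [254. 163.] xy [ 0.6312 -0.0557] ang 101.0 L 0.079 bgr [66. 69. 70.]
wrist plate 0.7 px [254. 226.] xy [ 0.644  -0.0535] ang 93.4 L 0.082 bgr [ 60. 151. 207.]
wrist cradle_long 0.77 px [373. 195.] xy [0.6357 0.0346] ang 11.5 L 0.087 bgr [227. 229. 231.]
wrist cradle_short 0.73 px [138. 194.] xy [ 0.6672 -0.1365] ang 6.5 L 0.068 bgr [ 83. 153.  46.]
[[[-0.0,0.0,19.0],[-0.0,0.0,0.0]],[[-0.0,1.0,19.0],[-0.0,0.0,0.0]],[[-1.0,0.0,19.0],[-0.0,0.0,0.0]],[[0.3,0.8,19.3],[-0.0,0.0,0.0]]]
end [656.  -49.5  24. ] n 4 t 7.9333
```

View pics/wrist2.png

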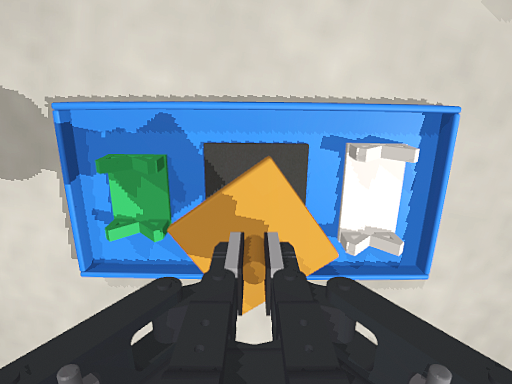

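The wrist view shows the plate held over the pad. The pad's near corners are at (204,143) and (308,143), and the tray's top corners at (53,104), (461,107), (430,277) and (80,275). I'll derive the tray pose from these.

```bash
python3 - <<'E'
from h import *
im,cam=shot("wrist")
t=world([[52,103],[461,106],[431,278],[80,276]],cam,.022)[:,:2];print(t.round(4),t.mean(0).round(4));
print(np.linalg.norm(np.roll(t,1,0)-t,axis=1)); 
for i,j in((0,1),(3,2)): d=t[j]-t[i];print(np.degrees(np.arctan2(d[1],d[0]))-90)
p=world([[204,143],[308,143]],cam,.009)[:,:2];d=p[1]-p[0];n=np.array([d[1],-d[0]])/np.linalg.norm(d);print(p, np.linalg.norm(d),p.mean(0)+.04*n, np.degrees(np.arctan2(d[1],d[0]))-90)
E
```

```text
[[ 0.6121 -0.2029]
 [ 0.5604  0.0789]
 [ 0.6957  0.1061]
 [ 0.7479 -0.1796]] [ 0.654  -0.0494]
[0.13776317 0.28652312 0.13795927 0.29043976]
10.396491013117384
10.360277939638621
[[ 0.62286618 -0.09538056]
 [ 0.60825472 -0.01869208]] 0.07806802448856115 [ 0.6548536  -0.04954979] 10.787276825293205
```

>>> apply_moves(rows=[[[-0.5,1.6,12],[0,0,0]],[[0,0,18],[0,0,0]],[[0,0,18],[0,0,0]],[[0,0,14],[0,0,0]],[[0,0,8],[0,0,0]],[[0,0,3],[0,0,0]],[[0,0,2],[0,0,0]],[[0,0,0],[0,0,0]],[[0,0,0],[0,0,0]],[[0,0,0],[0,0,0]]])

```text
time: 8.82
eef_pos: [0.6565, -0.0498, 0.0262]
orientation: [0.001, -0.094, 0.996, -0.0]
force: [0.8, -0.1, -3.7]
gripper_width: 0.111
finger_force: 58.9
```

>>> apply_moves(rows=[[[0,0,1.5],[0,0,0]],[[0,0,1.5],[0,0,0]],[[0,0,1],[0,0,0]],[[0,0,0.5],[0,0,0]],[[0,0,0],[0,0,0]],[[0,0,0],[0,0,0]]])

```text
time: 9.32
eef_pos: [0.6561, -0.0498, 0.0219]
orientation: [0.0, -0.094, 0.996, -0.0]
force: [-3.8, 0.1, 6.8]
gripper_width: 0.109
finger_force: 60.1
```

>>> apply_moves(rows=[[[0,0,0],[0,0,0]],[[0,0,0],[0,0,0]],[[0,0,0],[0,0,0]],[[0,0,0],[0,0,0]],[[0,0,-10],[0,0,0]],[[0,0,-30],[0,0,0]],[[0,0,-40],[0,0,0]],[[0,0,-30],[0,0,0]],[[0,0,0],[0,0,0]]], fingers=0)

```text
time: 10.07
eef_pos: [0.6597, -0.0504, 0.1386]
orientation: [0.005, -0.094, 0.996, -0.001]
force: [0.4, 0.3, -0.0]
gripper_width: 0.499
finger_force: 0.0
```

```bash
python3 - <<'E'
from h import *
s=ctrl.observe();print(s["eef_pos"],yaw_of(s),s["gripper_width"])
im,cam=shot("wrist","w3.png");look("wrist","plate",.017,im,cam)
im,cam=shot("scene");look("scene","plate",.017,im,cam)
look("scene","nut_bronze",.012,im,cam)
plan([.4515,.0875,.13],-169.3)
E
```

```text
[ 0.65970126 -0.05039707  0.1385799 ] -169.23499929419532 0.49916757214821506
wrist plate 0.71 px [255. 176.] xy [ 0.6542 -0.0503] ang 52.1 L 0.069 bgr [ 65. 160. 218.]
scene plate 0.71 px [210. 267.] xy [ 0.659  -0.0496] ang 60.0 L 0.073 bgr [ 78. 149. 216.]
scene nut_bronze 0.78 px [287. 196.] xy [0.4539 0.0871] ang 6.0 L 0.054 bgr [ 69. 133. 196.]
scene nut_bronze 0.55 px [300. 168.] xy [0.3672 0.1095] ang 2.1 L 0.059 bgr [180. 150. 225.]
[[[25.0,25.0,0.0],[0.0,-0.0,0.0]],[[25.0,24.0,0.0],[0.0,-0.0,0.0]],[[25.0,25.0,0.0],[0.0,-0.0,0.0]],[[25.0,25.0,0.0],[0.0,-0.0,0.0]],[[24.0,24.0,0.0],[0.0,-0.0,0.0]],[[25.0,25.0,0.0],[0.0,-0.0,0.0]],[[25.3,24.7,0.2],[0.0,-0.0,0.0]]]
end [451.5  87.5 130. ] n 7 t 10.3167
```

View pics/w3.png

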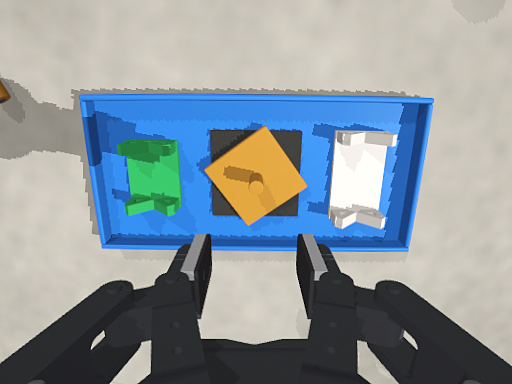

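The plate sits centred on the pad at (256,175), with its stud top near (257,188). Next is the bronze nut.

>>> apply_moves(rows=[[[15,15,0],[0,0,0]],[[25,25,0],[0,0,0]],[[27,26,0],[0,0,0]],[[27,26,0],[0,0,0]],[[27,26,0],[0,0,0]],[[27,26,0],[0,0,0]],[[18,18,0],[0,0,0]],[[9,10,0],[0,0,0]],[[0,0,0],[0,0,0]],[[0,0,0],[0,0,0]]], fingers=1)

```text
time: 11.15
eef_pos: [0.4521, 0.0867, 0.1306]
orientation: [0.0, -0.094, 0.996, -0.0]
force: [1.0, -0.6, 1.0]
gripper_width: 0.999
finger_force: 0.0
```

```bash
python3 - <<'E'
from h import *
s=ctrl.observe();print(s["eef_pos"],yaw_of(s),s["gripper_width"])
im,cam=shot("wrist","w4.png")
for m in ctrl.masks_of("wrist","nut_bronze"):
    g=m["region"].astype(np.uint8);print(m["conf"],m["rect"],im[m["region"]].mean(0).round())
    ct,hi=cv2.findContours(g,cv2.RETR_CCOMP,1)
    for c,h in zip(ct,hi[0]):
        if len(c)<12:continue
        c=c[:,0]
        for z in(.0,.018):
            w=world(c,cam,z)[:,:2].astype(np.float32);print("hole" if h[3]>=0 else "out",z,np.round(cv2.fitEllipse(w)[0],4),np.round(cv2.fitEllipse(w)[1],4))
E
python3 -c "
import cv2;a=cv2.imread('pics/w4.png');cv2.imwrite('pics/w4c.png',cv2.resize(a[80:260,170:350],None,fx=3,fy=3))"
```

```text
[0.45212093 0.0866538  0.13061695] -169.1921743828556 0.9987860638250691
0.97 [258.1, 184.9, 61.4, 56.8] [ 50. 128. 181.]
out 0.0 [0.4557 0.0901] [0.0516 0.0553]
out 0.018 [0.4506 0.0889] [0.0482 0.0516]
hole 0.0 [0.4544 0.0899] [0.0249 0.0281]
hole 0.018 [0.4494 0.0888] [0.0233 0.0262]
0.73 [304.6, 87.0, 68.3, 64.9] [165. 140. 217.]
out 0.0 [0.3645 0.1138] [0.0524 0.053 ]
out 0.018 [0.3654 0.1111] [0.049  0.0495]
hole 0.0 [0.3652 0.1128] [0.0276 0.0285]
hole 0.018 [0.3661 0.1102] [0.0258 0.0267]
```

View pics/w4c.png

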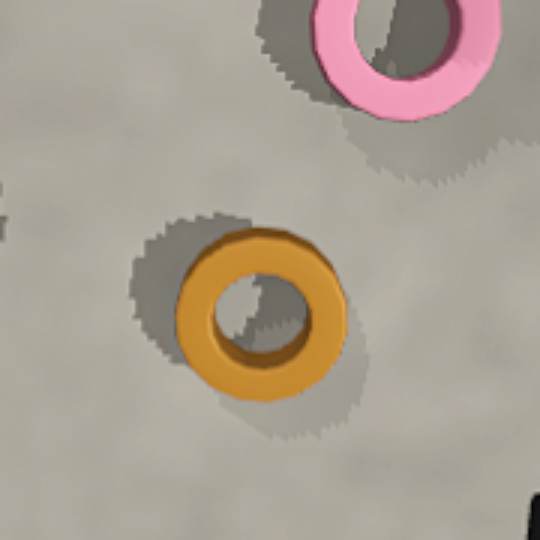

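The bronze nut is centred at about pixel (257,185), or (0.451, 0.0885) in the world. The pink one is 89 mm away. Descending now.

>>> apply_moves(rows=[[[0.5,1.9,15],[0,0,0]],[[0,0,22],[0,0,0]],[[0,0,24],[0,0,0]],[[0,0,24],[0,0,0]],[[0,0,20],[0,0,0]],[[0,0,13],[0,0,0]],[[0,0,8],[0,0,0]],[[0,0,4],[0,0,0]],[[0,0,0],[0,0,0]],[[0,0,0],[0,0,0]]])

```text
time: 12.08
eef_pos: [0.4516, 0.0881, 0.0011]
orientation: [0.0, -0.094, 0.996, -0.0]
force: [-0.1, -0.2, 0.2]
gripper_width: 0.999
finger_force: 0.0
```

>>> apply_moves(rows=[[[0,0,0],[0,0,0]],[[0,0,0],[0,0,0]],[[0,0,0],[0,0,0]],[[0,0,0],[0,0,0]],[[0,0,0],[0,0,0]],[[0,0,0],[0,0,0]],[[0,0,0],[0,0,0]]], fingers=-1, force=60)

```text
time: 12.67
eef_pos: [0.4515, 0.0884, 0.0019]
orientation: [0.001, -0.094, 0.996, -0.0]
force: [-3.3, -0.1, 14.4]
gripper_width: 0.559
finger_force: 59.5
```

>>> apply_moves(rows=[[[0,0,-8],[0,0,0]],[[0,0,-20],[0,0,0]],[[0,0,-30],[0,0,0]],[[0,0,-30],[0,0,0]],[[0,0,-12],[0,0,0]],[[0,0,0],[0,0,0]],[[0,0,0],[0,0,0]]])

```text
time: 13.25
eef_pos: [0.4513, 0.0884, 0.1012]
orientation: [0.001, -0.094, 0.996, -0.0]
force: [-0.1, -0.0, -2.1]
gripper_width: 0.553
finger_force: 62.9
```

```bash
python3 - <<'E'
from h import *
s=ctrl.observe();print(s["eef_pos"],yaw_of(s),s["gripper_width"])
im,cam=shot("wrist","w5.png")
plan([.655,-.05,.1],-169.3)
# stud from earlier picture w3 at recorded pose
s3=dict(eef_pos=np.array([.65970126,-.05039707,.1385799]),orientation=np.array([.005,-.094,.996,-.001]))
c=ctrl.calibration("wrist");cam3=(np.array(c["mtx"]),c["k1"],T_tool(s3)@c["tool_from_camera"])
print(world([257,188],cam3,.045),"corners",world([[265,126],[307,186],[248,225],[205,171]],cam3,.017)[:,:2].mean(0),"pad",world([[211,131],[302,131]],cam3,.009))
E
```

```text
[0.45130793 0.08841436 0.10124743] -169.236400512419 0.5529727092941954
[[[-25.0,-25.0,0.0],[0.0,-0.0,0.0]],[[-25.0,-25.0,0.0],[0.0,-0.0,0.0]],[[-25.0,-25.0,0.0],[0.0,-0.0,0.0]],[[-25.0,-24.0,0.0],[0.0,-0.0,0.0]],[[-25.0,-25.0,0.0],[0.0,-0.0,0.0]],[[-25.0,-25.0,0.0],[0.0,-0.0,0.0]],[[-25.1,-25.1,0.2],[0.0,-0.0,0.0]]]
end [655. -50. 100.] n 7 t 13.3
[[ 0.6556649  -0.04856089  0.045     ]] corners [ 0.65542215 -0.04905645] pad [[ 0.62343948 -0.0949399   0.009     ]
 [ 0.60868105 -0.01783812  0.009     ]]
```

View pics/w5.png

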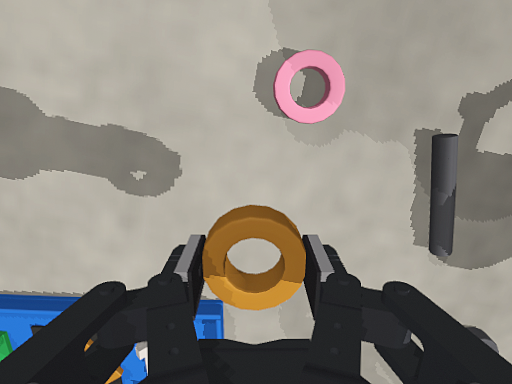

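The nut is held level between the pads at about (254,258). The steel column at (443,195) is clear of it. Carrying the nut over the stud.

>>> apply_moves(rows=[[[-10,-10,0],[0,0,0]],[[-20,-20,0],[0,0,0]],[[-28,-28,0],[0,0,0]],[[-28,-28,0],[0,0,0]],[[-28,-28,0],[0,0,0]],[[-28,-28,0],[0,0,0]],[[-22,-20,0],[0,0,0]],[[-11,-11,0],[0,0,0]],[[0,0,0],[0,0,0]],[[0,0,0],[0,0,0]]])

```text
time: 14.13
eef_pos: [0.6541, -0.0492, 0.0982]
orientation: [-0.002, -0.093, 0.996, 0.001]
force: [-0.6, 1.0, -2.5]
gripper_width: 0.555
finger_force: 62.8
```

```bash
python3 - <<'E'
from h import *
s=ctrl.observe();print(s["eef_pos"],yaw_of(s),s["gripper_width"])
plan([.6555,-.049,.022],-169.3,vmax=18)
im,cam=shot("wrist","w6.png")
E
```

```text
[ 0.65405279 -0.04917072  0.09821049] -169.29171061568286 0.554901374637762
[[[-0.0,-0.0,15.0],[0.0,-0.0,0.0]],[[-1.0,-0.0,15.0],[0.0,-0.0,0.0]],[[-0.0,-0.0,16.0],[0.0,-0.0,0.0]],[[-0.0,-0.0,15.0],[0.0,-0.0,0.0]],[[-0.7,-0.2,15.2],[0.0,-0.0,0.0]]]
end [655.5 -49.   22. ] n 5 t 14.1333
```

View pics/w6.png

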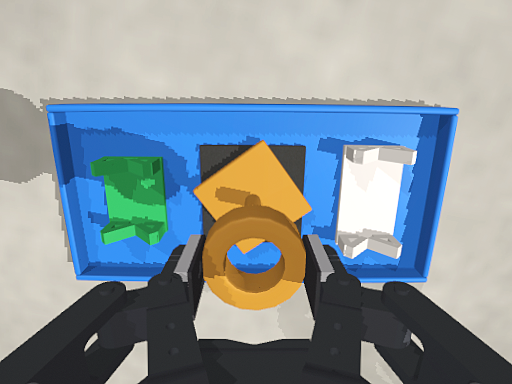

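The stud at (254,200) lines up with the nut's column of about 254. Lowering.

>>> apply_moves(rows=[[[-0.5,0,12],[0,0,0]],[[0,0,18],[0,0,0]],[[0,0,18],[0,0,0]],[[0,0,12],[0,0,0]],[[0,0,7],[0,0,0]],[[0,0,4],[0,0,0]],[[0,0,3],[0,0,0]],[[0,0,0],[0,0,0]],[[0,0,0],[0,0,0]]])

```text
time: 14.93
eef_pos: [0.6561, -0.0489, 0.0274]
orientation: [0.0, -0.094, 0.996, -0.0]
force: [-0.4, -0.2, -2.7]
gripper_width: 0.553
finger_force: 62.8
```

>>> apply_moves(rows=[[[0,0,3],[0,0,0]],[[0,0,2],[0,0,0]],[[0,0,1.5],[0,0,0]],[[0,0,1],[0,0,0]],[[0,0,0],[0,0,0]],[[0,0,0],[0,0,0]]])

```text
time: 15.43
eef_pos: [0.6557, -0.0489, 0.0193]
orientation: [-0.0, -0.094, 0.996, 0.0]
force: [-0.8, 0.6, -1.2]
gripper_width: 0.555
finger_force: 62.8
```

>>> apply_moves(rows=[[[0,0,1],[0,0,0]],[[0,0,0],[0,0,0]]])

```text
time: 15.6
eef_pos: [0.6558, -0.0489, 0.0191]
orientation: [0.0, -0.094, 0.996, -0.0]
force: [-2.7, 0.2, 4.9]
gripper_width: 0.555
finger_force: 63.6
```

>>> apply_moves(rows=[[[0,0,0],[0,0,0]],[[0,0,0],[0,0,0]],[[0,0,0],[0,0,0]],[[0,0,0],[0,0,0]],[[0,0,-10],[0,0,0]],[[0,0,-30],[0,0,0]],[[0,0,-40],[0,0,0]],[[0,0,-30],[0,0,0]],[[0,0,0],[0,0,0]],[[0,0,0],[0,0,0]]], fingers=0.6)

```text
time: 16.43
eef_pos: [0.6573, -0.0491, 0.1312]
orientation: [0.002, -0.094, 0.996, -0.001]
force: [0.9, -0.4, -0.9]
gripper_width: 0.797
finger_force: 0.0
```

```bash
python3 - <<'E'
from h import *
s=ctrl.observe();print(s["eef_pos"],yaw_of(s),s["gripper_width"])
im,cam=shot("wrist","w7.png")
for l,z in dict(cradle_long=.034,cradle_short=.034,nut_bronze=.035).items():look("wrist",l,z,im,cam,.4)
im,cam=shot("side");look("side","column_long",.009,im,cam,.4);look("side","column_short",.009,im,cam,.4)
plan([.591,-.3125,.13],-142.3)
E
```

```text
[ 0.65730785 -0.04914378  0.13124989] -169.24098848980393 0.7971233054173994
wrist cradle_long 0.58 px [358. 181.] xy [0.6339 0.0318] ang 10.9 L 0.081 bgr [219. 225. 229.]
wrist cradle_short 0.61 px [147. 181.] xy [ 0.6647 -0.1344] ang 7.9 L 0.063 bgr [ 89. 166.  48.]
wrist nut_bronze 0.61 px [254. 188.] xy [ 0.6543 -0.0492] ang 10.5 L 0.05 bgr [ 58. 150. 206.]
wrist nut_bronze 0.41 px [252. 177.] xy [ 0.6456 -0.0523] ang 101.6 L 0.078 bgr [ 57. 139. 194.]
side column_long 0.72 px [275. 105.] xy [ 0.5924 -0.3113] ang 39.3 L 0.1 bgr [ 37.  94. 139.]
side column_short 0.53 px [318. 137.] xy [ 0.433  -0.2446] ang 126.4 L 0.075 bgr [ 41.  97. 143.]
[[[14.0,-31.0,-0.0],[0.0,0.0,-3.4]],[[16.0,-30.0,-1.0],[0.0,0.0,-3.4]],[[17.0,-29.0,-0.0],[0.0,0.0,-3.4]],[[20.0,-28.0,-0.0],[0.0,0.0,-3.4]],[[21.0,-27.0,-1.0],[0.0,0.0,-3.4]],[[22.0,-25.0,-0.0],[0.0,0.0,-3.4]],[[24.0,-24.0,-0.0],[0.0,0.0,-3.4]],[[25.2,-22.8,-0.8],[0.0,0.0,-3.4]]]
end [ 591.  -312.5  130. ] n 8 t 16.7833
```

View pics/w7.png

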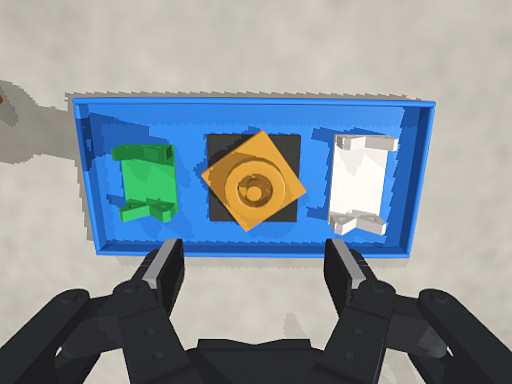

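The nut lies flat round the stud at (254,189), and the plate is centred. Next is the long column.

>>> apply_moves(rows=[[[14,-31,0],[0,0,-3.4]],[[16,-30,0],[0,0,-3.4]],[[17,-29,0],[0,0,-3.4]],[[20,-28,0],[0,0,-3.4]],[[21,-27,0],[0,0,-3.4]],[[22,-25,0],[0,0,-3.4]],[[24,-24,0],[0,0,-3.4]],[[25,-23,0],[0,0,-3.4]],[[0,0,0],[0,0,0]],[[0,0,0],[0,0,0]]])

```text
time: 17.62
eef_pos: [0.591, -0.3144, 0.1275]
orientation: [-0.0, -0.324, 0.946, 0.0]
force: [0.8, 1.0, -0.8]
gripper_width: 0.797
finger_force: 0.0
```

```bash
cat >> h.py <<'E'
def column(n,label,L,im,cam,z=.009):
    for m in ctrl.masks_of(n,label):
        if m["conf"]<.3:continue
        ct=max(cv2.findContours(m["region"].astype(np.uint8),0,1)[0],key=len)[:,0]
        (c,(w,h),a)=cv2.minAreaRect(world(ct,cam,z)[:,:2].astype(np.float32))
        if w<h:a+=90
        print(n,label,round(m["conf"],2),np.round(c,4),"size",round(max(w,h),4),round(min(w,h),4),"ang",round(a%180,1),im[m["region"]].mean(0).round(),m["rect"])
E
python3 - <<'E'
from h import *
s=ctrl.observe();print(s["eef_pos"],yaw_of(s),s["gripper_width"],s["joint_pos"])
im,cam=shot("wrist","w8.png");look("wrist","column_long",.009,im,cam);column("wrist","column_long",.1,im,cam)
E
```

```text
[ 0.59100279 -0.31440006  0.12750406] -142.23354487367658 0.7965623352739803 [-5.98046538e-01  6.31880390e-01  1.15351822e-01  1.05523531e+00
  6.15085361e-05 -1.25719544e+00]
wrist column_long 0.92 px [255. 184.] xy [ 0.5902 -0.3129] ang 37.8 L 0.103 bgr [ 49. 121. 173.]
wrist column_long 0.28 px [393. 365.] xy [ 0.6599 -0.0682] ang 29.9 L 0.048 bgr [ 32.  89. 134.]
wrist column_long 0.92 [ 0.592  -0.3114] size 0.1027 0.0197 ang 37.8 [ 49. 121. 173.] [255.7, 185.6, 26.4, 114.6]
```

View pics/w8.png

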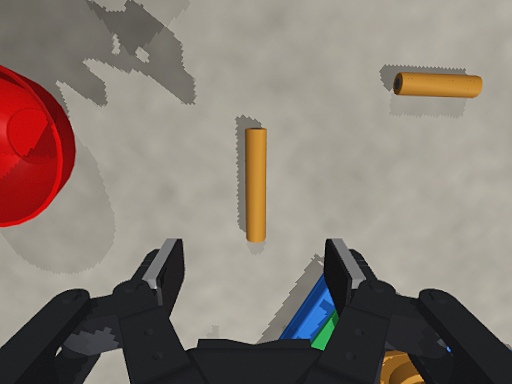

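The long column lies straight up the image at (256,185), clear of the bowl on the left. Descending to grasp it.

>>> apply_moves(rows=[[[-1.5,1.6,14],[0,0,0]],[[0,0,22],[0,0,0]],[[0,0,24],[0,0,0]],[[0,0,24],[0,0,0]],[[0,0,20],[0,0,0]],[[0,0,12],[0,0,0]],[[0,0,5],[0,0,0]],[[0,0,1.5],[0,0,0]],[[0,0,0],[0,0,0]],[[0,0,0],[0,0,0]]])

```text
time: 18.6
eef_pos: [0.593, -0.3108, 0.0071]
orientation: [0.001, -0.325, 0.946, -0.001]
force: [0.0, -0.0, 0.4]
gripper_width: 0.8
finger_force: 0.0
```

>>> apply_moves(rows=[[[0,0,0],[0,0,0]],[[0,0,0],[0,0,0]],[[0,0,0],[0,0,0]],[[0,0,0],[0,0,0]],[[0,0,0],[0,0,0]],[[0,0,0],[0,0,0]],[[0,0,0],[0,0,0]],[[0,0,0],[0,0,0]],[[0,0,0],[0,0,0]]], fingers=-1, force=60)

```text
time: 19.35
eef_pos: [0.5923, -0.3107, 0.0065]
orientation: [0.0, -0.325, 0.946, -0.0]
force: [-0.4, 1.0, 5.4]
gripper_width: 0.178
finger_force: 58.6
```

>>> apply_moves(rows=[[[0,0,-8],[0,0,0]],[[0,0,-20],[0,0,0]],[[0,0,-30],[0,0,0]],[[0,0,-30],[0,0,0]],[[0,0,-12],[0,0,0]],[[0,0,0],[0,0,0]],[[0,0,0],[0,0,0]]])

```text
time: 19.93
eef_pos: [0.5922, -0.3106, 0.1061]
orientation: [0.0, -0.325, 0.946, -0.0]
force: [-0.6, 0.2, -2.8]
gripper_width: 0.18
finger_force: 59.0
```

```bash
python3 - <<'E'
from h import *
s=ctrl.observe();print(s["eef_pos"],yaw_of(s),s["gripper_width"],s["force"])
im,cam=shot("wrist","w9.png");look("wrist","column_long",.1,im,cam)
plan([.6388,.0412,.12],-169.5)
E
```

```text
[ 0.59222451 -0.31062332  0.10608185] -142.0438518419036 0.17995996208660658 [-0.55472209  0.16490406 -2.82528944]
wrist column_long 0.93 px [254. 238.] xy [ 0.5913 -0.3111] ang 38.0 L 0.113 bgr [ 41. 106. 154.]
[[[-25.0,25.0,-2.0],[0.0,0.0,2.7]],[[-25.0,26.0,-1.0],[0.0,0.0,2.7]],[[-22.0,27.0,-2.0],[0.0,0.0,2.7]],[[-22.0,28.0,-1.0],[0.0,0.0,2.7]],[[-20.0,29.0,-2.0],[0.0,0.0,2.7]],[[-19.0,30.0,-1.0],[0.0,0.0,2.7]],[[-18.0,31.0,-2.0],[0.0,0.0,2.7]],[[-16.0,31.0,-1.0],[0.0,0.0,2.7]],[[-14.0,33.0,-2.0],[0.0,0.0,2.7]],[[-13.0,32.7,-1.4],[0.0,0.0,2.7]]]
end [638.8  41.2 120. ] n 10 t 20.0333
```

View pics/w9.png

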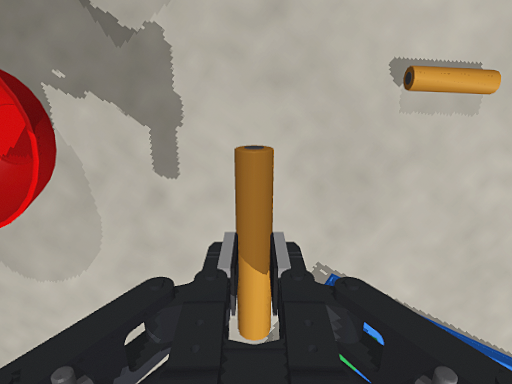

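The long column is held centred on column 254, with its ends at rows 148 and 340. I'll work out its offset along the tool x axis.

```bash
python3 - <<'E'
from h import *
s=ctrl.observe();c=ctrl.calibration("wrist");T=T_tool(s);cam=(np.array(c["mtx"]),c["k1"],T@c["tool_from_camera"])
z=s["eef_pos"][2]+.0025
w=world([[254,149],[253.5,340]],cam,z-.003);print(w,np.linalg.norm(w[0]-w[1]));print((w-T[:3,3])@T[:3,:3])
# cradle check from w7
s7=dict(eef_pos=np.array([0.65730785,-0.04914378,0.13124989]),orientation=np.array([.002,-.094,.996,-.001]))
cam7=(cam[0],cam[1],T_tool(s7)@c["tool_from_camera"]);a=np.radians(10.5);ex=np.array([np.cos(a),np.sin(a),0]);ey=np.array([-ex[1],ex[0],0])
im=cv2.imread("pics/w7.png")
for o,sx in((np.array([.6382,.0410,0]),36),(np.array([.6718,-.1400,0]),26)):
  for x in(-sx,sx):
    P=[o+ex*x/1000+ey*y/1000+np.array([0,0,h/1000+.005]) for y,h in((-23,29),(-17,29),(0,12),(17,29),(23,29))]
    q=proj(P,cam7);cv2.polylines(im,[(q*8).round().astype(np.int32)],False,(0,0,255),1,cv2.LINE_AA,3)
cv2.imwrite("pics/w7o.png",cv2.resize(im[80:270,60:450],None,fx=2,fy=2))
E
```

```text
[[ 0.55081446 -0.34089916  0.103666  ]
 [ 0.63687877 -0.27401178  0.103666  ]] 0.10899993800445748
[[ 0.05085362  0.0003757   0.00054303]
 [-0.05814612  0.00018319  0.00045236]]
```

View pics/w7o.png

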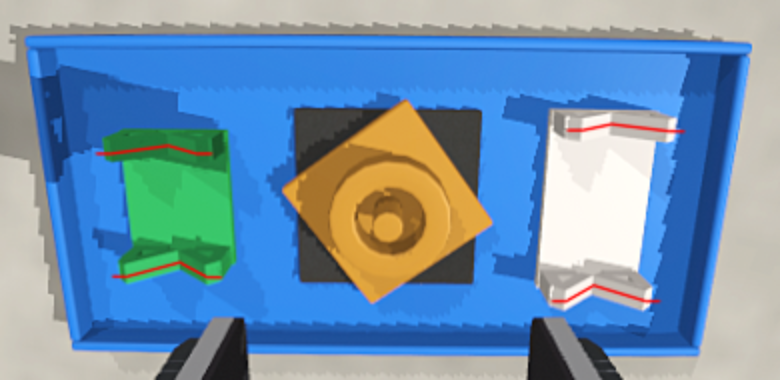

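```bash
python3 - <<'E'
from h import *
s=ctrl.observe();c=ctrl.calibration("wrist");T=T_tool(s);cam=(np.array(c["mtx"]),c["k1"],T@c["tool_from_camera"])
im=cv2.imread("pics/w9.png").astype(int);print(im[140:160,254].tolist(),im[328:348,254].tolist())
for h in(.0025,.0115):
  w=world([[254,150],[254,340]],cam,s["eef_pos"][2]+h);print(((w-T[:3,3])@T[:3,:3])[:,0])
E
```

```text
[[168, 179, 184], [168, 179, 184], [168, 180, 184], [173, 183, 187], [158, 174, 183], [88, 117, 141], [52, 45, 42], [58, 53, 52], [63, 62, 65], [52, 78, 107], [28, 87, 134], [39, 100, 148], [48, 114, 163], [42, 105, 153], [38, 102, 151], [40, 102, 152], [39, 102, 152], [40, 104, 153], [40, 102, 152], [39, 102, 152]] [[57, 152, 210], [56, 152, 210], [57, 152, 210], [56, 152, 209], [56, 152, 210], [56, 152, 210], [57, 152, 210], [57, 152, 210], [56, 152, 209], [56, 152, 210], [53, 152, 210], [44, 149, 212], [106, 155, 204], [172, 176, 173], [167, 176, 179], [151, 161, 165], [82, 86, 88], [30, 27, 25], [38, 36, 33], [40, 38, 38]]
[ 0.05089876 -0.05536074]
[ 0.0524279 -0.047002 ]
```

```bash
python3 - <<'E'
from h import *
plan([.6405,.0415,.12],-169.5,vmax=36)
E
```

```text
[[[-26.0,25.0,-2.0],[0.0,0.0,2.7]],[[-24.0,26.0,-1.0],[0.0,0.0,2.7]],[[-23.0,26.0,-2.0],[0.0,0.0,2.7]],[[-22.0,28.0,-1.0],[0.0,0.0,2.7]],[[-20.0,29.0,-2.0],[0.0,0.0,2.7]],[[-19.0,30.0,-1.0],[0.0,0.0,2.7]],[[-18.0,31.0,-2.0],[0.0,0.0,2.7]],[[-16.0,32.0,-1.0],[0.0,0.0,2.7]],[[-14.0,32.0,-2.0],[0.0,0.0,2.7]],[[-13.5,33.2,-1.4],[0.0,0.0,2.7]]]
end [640.5  41.5 120. ] n 10 t 20.0333
```

>>> apply_moves(rows=[[[-26,25,-2],[0,0,2.7]],[[-24,26,-1],[0,0,2.7]],[[-23,26,-2],[0,0,2.7]],[[-22,28,-1],[0,0,2.7]],[[-20,29,-2],[0,0,2.7]],[[-19,30,-1],[0,0,2.7]],[[-18,31,-2],[0,0,2.7]],[[-16,32,-1],[0,0,2.7]],[[-14,32,-2],[0,0,2.7]],[[-13.5,33,-1],[0,0,2.7]]])

```text
time: 20.87
eef_pos: [0.6402, 0.0425, 0.1191]
orientation: [-0.001, -0.094, 0.996, 0.0]
force: [1.1, -0.6, -2.1]
gripper_width: 0.179
finger_force: 59.1
```

>>> apply_moves(rows=[[[0,0,0],[0,0,0]],[[0,0,0],[0,0,0]],[[0,0,0],[0,0,0]],[[0,0,0],[0,0,0]]])

```text
time: 21.2
eef_pos: [0.6408, 0.0397, 0.1198]
orientation: [-0.001, -0.095, 0.995, -0.0]
force: [0.1, -0.2, -2.3]
gripper_width: 0.179
finger_force: 59.2
```

```bash
python3 - <<'E'
from h import *
s=ctrl.observe();print(s["eef_pos"],yaw_of(s))
im,cam=shot("wrist","w10.png")
plan([.6405,.0415,.030],-169.5,vmax=20)
E
```

```text
[0.64078318 0.03965999 0.11981127] -169.07740760968272
[[[-0.0,0.0,18.0],[0.0,-0.0,0.1]],[[-0.0,1.0,18.0],[0.0,-0.0,0.1]],[[0.0,0.0,18.0],[0.0,-0.0,0.1]],[[0.0,1.0,18.0],[0.0,-0.0,0.1]],[[0.0,0.1,18.1],[0.0,-0.0,0.1]]]
end [640.5  41.5  30. ] n 5 t 21.25
```

View pics/w10.png

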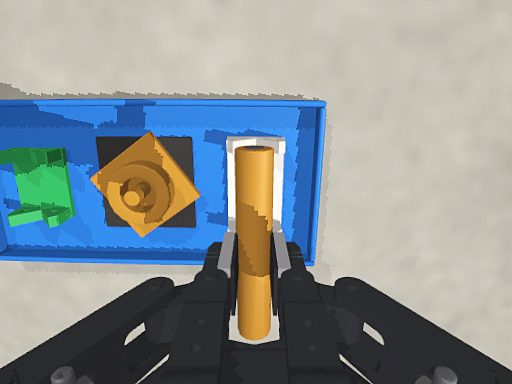

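The column at col 254 is about 2 mm short of the white cradle's centre at col 256, so I'll correct by that much while lowering.

>>> apply_moves(rows=[[[0,1.8,12],[0,0,0.4]],[[0,0,20],[0,0,0]],[[0,0,22],[0,0,0]],[[0,0,17],[0,0,0]],[[0,0,10],[0,0,0]],[[0,0,5],[0,0,0]],[[0,0,3],[0,0,0]],[[0,0,1],[0,0,0]],[[0,0,0],[0,0,0]],[[0,0,0],[0,0,0]]])

```text
time: 22.08
eef_pos: [0.6418, 0.0424, 0.0318]
orientation: [0.001, -0.092, 0.996, -0.0]
force: [0.4, 0.9, -1.7]
gripper_width: 0.181
finger_force: 59.2
```

>>> apply_moves(rows=[[[0,0,2],[0,0,0]],[[0,0,1.5],[0,0,0]],[[0,0,1],[0,0,0]],[[0,0,0.5],[0,0,0]],[[0,0,0],[0,0,0]],[[0,0,0],[0,0,0]]])

```text
time: 22.58
eef_pos: [0.6424, 0.0415, 0.0276]
orientation: [0.001, -0.092, 0.996, -0.001]
force: [-2.4, -4.5, 8.9]
gripper_width: 0.179
finger_force: 60.6
```

>>> apply_moves(rows=[[[0,0,0],[0,0,0]],[[0,0,0],[0,0,0]],[[0,0,0],[0,0,0]],[[0,0,-4],[0,0,0]],[[0,0,-15],[0,0,0]],[[0,0,-30],[0,0,0]],[[0,0,-36],[0,0,0]],[[0,0,-20],[0,0,0]],[[0,0,0],[0,0,0]],[[0,0,0],[0,0,0]]], fingers=-0.1)

```text
time: 23.42
eef_pos: [0.642, 0.0426, 0.1323]
orientation: [0.001, -0.092, 0.996, -0.0]
force: [-1.2, 0.3, -0.9]
gripper_width: 0.45
finger_force: 0.0
```

```bash
python3 - <<'E'
from h import *
s=ctrl.observe();print(s["eef_pos"],yaw_of(s))
im,cam=shot("wrist","w11.png");look("wrist","column_long",.0297,im,cam,.5);column("wrist","column_long",.1,im,cam,.036)
plan([.434,-.247,.13],-144)
im,cam=shot("scene");look("scene","column_short",.009,im,cam)
E
```

```text
[0.64203974 0.04261307 0.13227391] -169.4296615514665
wrist column_long 0.85 px [251. 184.] xy [0.6385 0.0403] ang 10.1 L 0.103 bgr [ 64. 148. 203.]
wrist column_long 0.63 px [143. 185.] xy [ 0.6551 -0.0478] ang 138.9 L 0.054 bgr [ 49. 129. 182.]
wrist column_long 0.85 [0.6398 0.0408] size 0.101 0.0171 ang 9.9 [ 64. 148. 203.] [254.1, 187.1, 25.4, 124.6]
wrist column_long 0.63 [ 0.6534 -0.0459] size 0.0536 0.0483 ang 142.2 [ 49. 129. 182.] [143.2, 185.9, 64.4, 54.8]
[[[26.0,-25.0,-0.0],[0.0,0.0,-2.5]],[[26.0,-23.0,-0.0],[0.0,0.0,-2.5]],[[28.0,-23.0,-0.0],[0.0,0.0,-2.5]],[[28.0,-21.0,-0.0],[0.0,0.0,-2.5]],[[30.0,-20.0,-0.0],[0.0,0.0,-2.5]],[[30.0,-18.0,-0.0],[0.0,0.0,-2.5]],[[31.0,-17.0,-0.0],[0.0,0.0,-2.5]],[[32.0,-16.0,-0.0],[0.0,0.0,-2.5]],[[33.0,-15.0,-0.0],[0.0,0.0,-2.5]],[[32.7,-12.7,-0.1],[0.0,0.0,-2.5]]]
end [ 434. -247.  130.] n 10 t 23.5667
scene column_short 0.76 px [144. 172.] xy [ 0.4329 -0.2518] ang 126.5 L 0.064 bgr [ 83. 153. 221.]
```

View pics/w11.png

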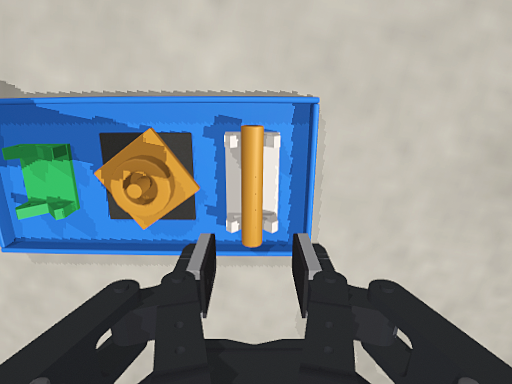

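The long column is seated in both white notches, with ends at rows 125 and 247 and overhang nearly even. Next is the short column.

```bash
python3 - <<'E'
from h import *
plan([.4335,-.249,.13],126)
E
```

```text
[[[26.0,-25.0,-0.0],[0.0,0.0,6.5]],[[22.0,-27.0,-0.0],[0.0,0.0,6.5]],[[20.0,-31.0,-0.0],[0.0,0.0,6.5]],[[16.0,-31.0,-0.0],[0.0,0.0,6.5]],[[12.0,-34.0,-0.0],[0.0,0.0,6.5]],[[8.0,-35.0,-0.0],[0.0,0.0,6.5]],[[4.0,-35.0,-0.0],[0.0,0.0,6.5]],[[1.0,-36.0,-0.0],[0.0,0.0,6.5]],[[-4.0,-36.0,-0.0],[0.0,0.0,6.5]],[[-8.0,-34.4,-0.1],[0.0,0.0,6.5]]]
end [ 433.6 -249.   130. ] n 10 t 23.6667
```

>>> apply_moves(rows=[[[26,-25,0],[0,0,6.5]],[[22,-27,0],[0,0,6.5]],[[20,-31,0],[0,0,6.5]],[[16,-31,0],[0,0,6.5]],[[12,-34,0],[0,0,6.5]],[[8,-35,0],[0,0,6.5]],[[4,-35,0],[0,0,6.5]],[[1,-36,0],[0,0,6.5]],[[-4,-36,0],[0,0,6.5]],[[-8,-34,0],[0,0,6.5]]], fingers=0.6)

```text
time: 24.5
eef_pos: [0.433, -0.2497, 0.1302]
orientation: [-0.001, 0.46, 0.888, 0.0]
force: [0.6, -0.3, -0.5]
gripper_width: 0.799
finger_force: 0.0
```

>>> apply_moves(rows=[[[0,0,0],[0,0,0]],[[0,0,0],[0,0,0]],[[0,0,0],[0,0,0]]])

```text
time: 24.75
eef_pos: [0.4345, -0.2485, 0.1304]
orientation: [-0.0, 0.457, 0.889, 0.0]
force: [0.1, 0.1, -0.1]
gripper_width: 0.801
finger_force: 0.0
```

```bash
python3 - <<'E'
from h import *
s=ctrl.observe();print(s["eef_pos"],yaw_of(s))
im,cam=shot("wrist","w12.png");look("wrist","column_short",.009,im,cam,.3);column("wrist","column_short",.1,im,cam,.009);column("wrist","column_short",.1,im,cam,.015)
E
```

```text
[ 0.43453808 -0.2485068   0.13036303] 125.58455904468421
wrist column_short 0.7 px [252. 182.] xy [ 0.4325 -0.2481] ang 127.7 L 0.069 bgr [ 44. 114. 165.]
wrist column_short 0.7 [ 0.4334 -0.2492] size 0.0706 0.0191 ang 127.6 [ 44. 114. 165.] [251.8, 183.6, 23.3, 75.9]
wrist column_short 0.7 [ 0.4325 -0.2478] size 0.069 0.0186 ang 127.6 [ 44. 114. 165.] [251.8, 183.6, 23.3, 75.9]
```

>>> apply_moves(rows=[[[0.9,-1.2,14],[0,0,0]],[[0,0,22],[0,0,-1.9]],[[0,0,24],[0,0,0]],[[0,0,24],[0,0,0]],[[0,0,20],[0,0,0]],[[0,0,13],[0,0,0]],[[0,0,5.5],[0,0,0]],[[0,0,2],[0,0,0]],[[0,0,0],[0,0,0]],[[0,0,0],[0,0,0]]])

```text
time: 25.78
eef_pos: [0.4339, -0.2489, 0.007]
orientation: [0.001, 0.442, 0.897, -0.0]
force: [-0.6, -0.7, 0.5]
gripper_width: 0.802
finger_force: 0.0
```

>>> apply_moves(rows=[[[0,0,0],[0,0,0]],[[0,0,0],[0,0,0]],[[0,0,0],[0,0,0]],[[0,0,0],[0,0,0]],[[0,0,0],[0,0,0]],[[0,0,0],[0,0,0]],[[0,0,0],[0,0,0]],[[0,0,0],[0,0,0]],[[0,0,0],[0,0,0]]], fingers=-1, force=60)

```text
time: 26.53
eef_pos: [0.4334, -0.249, 0.0069]
orientation: [0.0, 0.443, 0.897, -0.0]
force: [-1.5, 1.1, 7.3]
gripper_width: 0.179
finger_force: 58.5
```

>>> apply_moves(rows=[[[0,0,-8],[0,0,0]],[[0,0,-20],[0,0,0]],[[0,0,-30],[0,0,0]],[[0,0,-30],[0,0,0]],[[0,0,-12],[0,0,0]],[[0,0,0],[0,0,0]],[[0,0,0],[0,0,0]]])

```text
time: 27.12
eef_pos: [0.4335, -0.249, 0.1069]
orientation: [0.001, 0.443, 0.897, -0.0]
force: [-0.0, -1.7, -1.6]
gripper_width: 0.178
finger_force: 59.0
```

```bash
python3 - <<'E'
from h import *
s=ctrl.observe();print(s["eef_pos"],yaw_of(s),s["gripper_width"],s["force"])
im,cam=shot("wrist","w13.png");T=T_tool(s)
col=im[:,254].astype(int)
for m in ctrl.masks_of("wrist","column_short"):
    if m["conf"]<.5:continue
    print(m["rect"]);look
    r=m["rect"];
    for e in(0,4):
        w=world([[r[0],r[1]-r[3]/2+e],[r[0],r[1]+r[3]/2]],cam,s["eef_pos"][2]+.0115);x=((w-T[:3,3])@T[:3,:3])[:,0];print(e,x,x.mean(),x[0]-x[1])
print([(i,col[i].tolist()) for i in range(160,185,2)])
plan([.672,-.14,.12],-169.5)
E
```

```text
[ 0.43347211 -0.24897674  0.10686842] 127.45674851779489 0.17845338858034046 [-0.02964819 -1.66012641 -1.59197683]
[254.8, 250.2, 37.7, 132.9]
0 [ 0.03759461 -0.03218346] 0.002705575188829683 0.06977806309428208
4 [ 0.03577612 -0.03218346] 0.0017963312469790847 0.06795957521058088
[(160, [161, 173, 176]), (162, [162, 173, 176]), (164, [161, 173, 177]), (166, [161, 173, 178]), (168, [161, 173, 177]), (170, [160, 171, 176]), (172, [160, 171, 176]), (174, [161, 171, 175]), (176, [161, 171, 175]), (178, [159, 170, 175]), (180, [160, 170, 176]), (182, [139, 154, 168]), (184, [61, 62, 68])]
[[[-6.0,26.0,-1.0],[0.0,0.0,-6.3]],[[-9.0,24.0,-2.0],[0.0,0.0,-6.3]],[[-11.0,24.0,-1.0],[0.0,0.0,-6.3]],[[-14.0,22.0,-2.0],[0.0,0.0,-6.3]],[[-16.0,21.0,-1.0],[0.0,0.0,-6.3]],[[-19.0,19.0,-2.0],[0.0,0.0,-6.3]],[[-20.0,16.0,-1.0],[0.0,0.0,-6.3]],[[-22.0,14.0,-2.0],[0.0,0.0,-6.3]],[[-24.0,12.0,-1.0],[0.0,0.0,-6.3]],[[-24.6,9.1,-1.8],[0.0,0.0,-6.3]]]
end [ 672. -140.  120.] n 10 t 27.2167
```

View pics/w13.png

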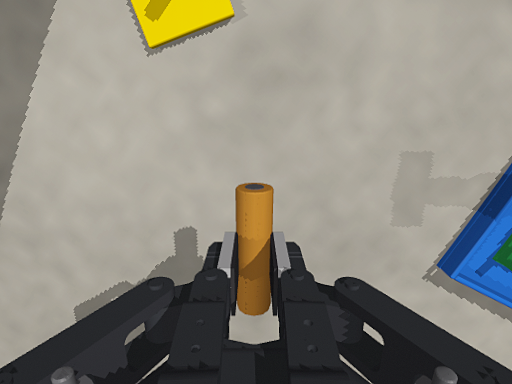

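The short column is held on col 254, with ends at about rows 190 and 315. Its centre is about 1 mm off the TCP. I have now viewed more pictures than the 14 allowed, so from here I'll use numeric checks only.

>>> apply_moves(rows=[[[-6,26,-1],[0,0,-6.3]],[[-9,24,-2],[0,0,-6.3]],[[-11,24,-1],[0,0,-6.3]],[[-14,22,-2],[0,0,-6.3]],[[-16,21,-1],[0,0,-6.3]],[[-19,19,-2],[0,0,-6.3]],[[-20,16,-1],[0,0,-6.3]],[[-22,14,-2],[0,0,-6.3]],[[-24,12,-1],[0,0,-6.3]],[[-24.6,9.3,-2],[0,0,-6.3]]])

```text
time: 28.05
eef_pos: [0.6727, -0.1393, 0.1191]
orientation: [-0.002, -0.094, 0.996, 0.001]
force: [-0.2, -0.3, -2.1]
gripper_width: 0.176
finger_force: 59.1
```

>>> apply_moves(rows=[[[0,0,0],[0,0,0]],[[0,0,0],[0,0,0]],[[0,0,0],[0,0,0]],[[0,0,0],[0,0,0]]])

```text
time: 28.38
eef_pos: [0.6714, -0.1406, 0.1202]
orientation: [-0.001, -0.09, 0.996, 0.0]
force: [-0.3, 0.1, -0.7]
gripper_width: 0.174
finger_force: 59.0
```

```bash
python3 - <<'E'
from h import *
s=ctrl.observe();print(s["eef_pos"],yaw_of(s))
im,cam=shot("wrist")
for l in("cradle_short","column_short"):
    for m in ctrl.masks_of("wrist",l)[:2]:
        print(l,m["conf"],m["rect"],im[m["region"]].mean(0).round())
plan([.672,-.1398,.03],-169.5,vmax=20)
E
```

```text
[ 0.67138933 -0.14059812  0.12020789] -169.62912053040006
cradle_short 0.62 [255.5, 193.6, 56.6, 76.9] [ 94. 177.  52.]
column_short 0.66 [254.2, 250.7, 40.0, 132.8] [ 51. 124. 175.]
[[[-0.0,0.0,18.0],[0.0,-0.0,-0.0]],[[-0.0,0.0,18.0],[0.0,-0.0,-0.0]],[[-0.0,1.0,19.0],[0.0,-0.0,-0.0]],[[-0.0,-0.0,18.0],[0.0,-0.0,-0.0]],[[-0.2,-0.0,18.2],[0.0,-0.0,-0.0]]]
end [ 672.  -139.8   30. ] n 5 t 28.5333
```

Columns 255.5 and 254.2 are aligned to about 1 mm. Lowering.

>>> apply_moves(rows=[[[-0.4,0.9,12],[0,0,0]],[[0,0,20],[0,0,0]],[[0,0,22],[0,0,0]],[[0,0,17],[0,0,0]],[[0,0,10],[0,0,0]],[[0,0,5],[0,0,0]],[[0,0,3],[0,0,0]],[[0,0,1],[0,0,0]],[[0,0,0],[0,0,0]],[[0,0,0],[0,0,0]]])

```text
time: 29.37
eef_pos: [0.6736, -0.1396, 0.0323]
orientation: [0.001, -0.091, 0.996, -0.0]
force: [-0.7, 1.1, -1.4]
gripper_width: 0.179
finger_force: 59.0
```

>>> apply_moves(rows=[[[0,0,1.5],[0,0,0]],[[0,0,1],[0,0,0]],[[0,0,1],[0,0,0]],[[0,0,0],[0,0,0]],[[0,0,0],[0,0,0]]])

```text
time: 29.78
eef_pos: [0.6734, -0.1399, 0.0284]
orientation: [0.001, -0.091, 0.996, -0.0]
force: [-0.9, -2.6, 3.9]
gripper_width: 0.174
finger_force: 59.6
```

>>> apply_moves(rows=[[[0,0,0.7],[0,0,0]],[[0,0,0],[0,0,0]],[[0,0,0],[0,0,0]]])

```text
time: 30.03
eef_pos: [0.6735, -0.1401, 0.028]
orientation: [0.001, -0.091, 0.996, -0.001]
force: [-0.6, -3.4, 6.9]
gripper_width: 0.174
finger_force: 59.9
```

>>> apply_moves(rows=[[[0,0,0],[0,0,0]],[[0,0,0],[0,0,0]],[[0,0,0],[0,0,0]],[[0,0,-4],[0,0,0]],[[0,0,-15],[0,0,0]],[[0,0,-30],[0,0,0]],[[0,0,-36],[0,0,0]],[[0,0,-20],[0,0,0]],[[0,0,0],[0,0,0]],[[0,0,0],[0,0,0]]], fingers=-0.1)

```text
time: 30.87
eef_pos: [0.6738, -0.1395, 0.1336]
orientation: [0.001, -0.091, 0.996, -0.0]
force: [-0.3, -0.6, -1.1]
gripper_width: 0.445
finger_force: 0.0
```

```bash
python3 - <<'E'
from h import *
s=ctrl.observe();print(s["eef_pos"],yaw_of(s),s["gripper_width"],s["time"])
im,cam=shot("wrist");look("wrist","column_short",.0297,im,cam,.5);column("wrist","column_short",.1,im,cam,.036);column("wrist","column_long",.1,im,cam,.036);look("wrist","nut_bronze",.035,im,cam)
im,cam=shot("scene")
for l,z in dict(column_short=.03,column_long=.03,nut_bronze=.026,plate=.017).items():look("scene",l,z,im,cam,.4)
im,cam=shot("side")
for l,z in dict(column_short=.03,column_long=.03,nut_bronze=.026,plate=.017).items():look("side",l,z,im,cam,.4)
E
```

```text
[ 0.67378731 -0.13950846  0.13364748] -169.5359052576224 0.4449746920890873 30.8667
wrist column_short 0.96 px [253. 187.] xy [ 0.6728 -0.1405] ang 10.6 L 0.069 bgr [ 65. 148. 203.]
wrist column_short 0.96 [ 0.6726 -0.1404] size 0.0682 0.0173 ang 9.9 [ 65. 148. 203.] [253.4, 188.3, 19.6, 78.3]
wrist column_long 0.77 [0.6402 0.0362] size 0.102 0.0232 ang 10.8 [ 56. 126. 176.] [472.1, 189.9, 49.7, 123.5]
wrist nut_bronze 0.73 px [365. 187.] xy [ 0.6544 -0.0513] ang 64.7 L 0.054 bgr [ 63. 145. 197.]
scene column_short 0.7 px [162. 265.] xy [ 0.675  -0.1428] ang 10.3 L 0.072 bgr [ 72. 135. 188.]
scene column_long 0.67 px [255. 263.] xy [0.6422 0.0395] ang 10.1 L 0.109 bgr [ 79. 137. 197.]
scene nut_bronze 0.78 px [210. 265.] xy [ 0.6579 -0.0493] ang 6.5 L 0.059 bgr [ 71. 136. 200.]
scene nut_bronze 0.73 px [300. 168.] xy [0.3788 0.1089] ang 178.7 L 0.057 bgr [179. 149. 224.]
scene plate 0.89 px [210. 270.] xy [ 0.6648 -0.049 ] ang 105.8 L 0.082 bgr [ 67. 126. 187.]
scene plate 0.77 px [193. 135.] xy [ 0.309  -0.1608] ang 90.9 L 0.083 bgr [ 98. 236. 247.]
side column_short 0.46 px [220. 127.] xy [ 0.6731 -0.1397] ang 8.1 L 0.071 bgr [ 44. 107. 151.]
side column_long 0.84 px [193. 176.] xy [0.6428 0.0393] ang 10.2 L 0.106 bgr [ 56. 108. 154.]
side nut_bronze 0.67 px [211. 158.] xy [ 0.6359 -0.0351] ang 84.3 L 0.079 bgr [ 33.  96. 145.]
side nut_bronze 0.55 px [283. 247.] xy [0.3619 0.121 ] ang 120.5 L 0.056 bgr [134. 113. 189.]
side nut_bronze 0.55 px [191. 184.] xy [0.6359 0.0596] ang 2.8 L 0.092 bgr [156. 165. 170.]
side nut_bronze 0.5 px [207. 152.] xy [ 0.6561 -0.0476] ang 120.8 L 0.062 bgr [ 33.  93. 141.]
side plate 0.85 px [208. 160.] xy [ 0.6438 -0.0327] ang 39.0 L 0.063 bgr [ 36. 107. 159.]
side plate 0.58 px [349. 176.] xy [ 0.3095 -0.1414] ang 133.8 L 0.068 bgr [  7. 173. 199.]
```

```bash
python3 -c "
from plant import ctrl
print(ctrl.close_job())"
```

```text
the job is handed in; nothing more can be done
None
```

I packed and handed in the kit, and the last camera measurements put the plate, nut and both bronze columns well within tolerance; the judging result isn't known, and I viewed 16 pictures, over the limit of 14.

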